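# Make up the bread-and-oil tray

## Robot

A 6-joint arm with a two-finger parallel gripper is mounted at the origin on the work surface. World frame = base frame: x ahead of the robot, y to its left, z up, the work surface at z = 0. Lengths are in mm, angles in rad, forces in N, time in s.
With the tool pointing down it reaches from about 400 to 825 mm from the base axis. Payload 7 kg.
Tool frame: the origin (TCP) lies at the very end of the fingers, on their centre line; the grasp point (between the pads) lies 19 mm behind it; z points along the fingers, y is the line along which they close (so a half turn about z gives the same grasp; the last joint's range is limited). The gripper opens to 88 mm and grips with 3 to 60 N. Pads are 19 mm wide; open, the fingers measure 130 mm over their backs; the gripper's body (78 mm by 193 mm) begins 47 mm behind the grasp point.
Start: joints at [0.288, 0.359, 0.012, 0, -1.224, -0.288], TCP at [674.978, -0.019, 226.561] pointing down, gripper open.
Joint ranges: [-3.07, 3.07], [-1.43, 2.12], [-1.02, 1.25], [-3.03, 1.67], [-3.05, -0], [-3.03, 3.03]. Speed limits (rad/s): [2.39, 2.39, 3.01, 3.14, 3.14, 3.14].

## Interface

Orientations are given as a unit quaternion [x, y, z, w].
In Python, from plant import bot gives the robot as it stands. Calls block until the motion is done:
- bot.move_ptp(position, orientation): joint-space move of the TCP to a pose.
- bot.line_to(position, velocity=150, ori=None): straight line of the TCP; ori=None keeps the orientation; velocity is the mean speed in mm/s.
- bot.move_joints(angles): joint-space move.
- bot.move_gripper(opening, force=None): finger opening in mm; force is the grip in N (None keeps the last); returns when the fingers have stopped.
- bot.pause(seconds).
- bot.solve_ik(position, orientation): joint angles nearest the present ones, or None.
- bot.read_state(): the state.
- bot.camera(name): name is "scene" or "side" or "wrist"; returns the picture (384x512x3 uint8, red, green, blue); there is no depth.
- bot.get_calibration(name): a dict with "fx", "fy", "cx", "cy" (pixels), "view" (4x4, takes a point from world to camera coordinates); the wrist camera has in their place "T_tool_cam" (4x4, takes a point from camera to tool coordinates, whose origin is the TCP and whose axes are the flange's). Camera axes: x right, y up, looking along -z (the intrinsics and any distortion apply to the point x, -y, -z); pixel columns grow to the right and rows downward; lengths in mm; the calibration is good to about 2 mm. A picture is of the moment at which its call begins: read the wrist's pose just before it. get_calibration takes no time and is no camera call.
A pose or a line that the arm cannot do raises bot.Unreachable and nothing moves.
- bot.close_job(): hands the job in; it is judged then, once.
The state is a dict: "t": time; "joint_pos": joint angles; "qvel": joint speeds; "tau": joint torques, N m; "tcp_pos": TCP position; "eef_rot": TCP orientation; "contact_force": force on the tool from outside, world axes, zero at the start; "moment": the same for the moment, N m; "width": finger opening in mm; "finger_force": force on a finger pad.
Only numpy, scipy, OpenCV 4.12 (cv2) and the standard library are available. Lean on these libraries where they do the work, as an engineer would, in place of code of your own. Each camera call takes 0.05 s, during which the arm holds its last target. There are 200 camera calls.

## Task

Make up the bread-and-oil tray: first stand every tipped oil bottle upright in a free place in the tray's narrow bottle lane, without knocking over the bottles already standing there (stand up again any that falls). When all the bottles stand in the lane, lift the three loaves out of the baking mould and lay each one flat in the tray's wide bread bay, beside one another. Leave the pepper mill and the bowl where they are.

Things in the scene. Friction and masses are not known exactly. Their poses are not given: they have to be found in the camera images.
- bottle1: Square green glass oil bottle: body 48 x 48 mm, 105 mm tall, then a round neck (radius 12 to 14 mm with the stopper) to 148 mm; 0.28 kg, balance point 58 mm up. Origin at the centre of its underside, z from base to neck, x and y square to its flat sides. Starts tipped, lying on the counter on a flat side (3 or 4 of the four are there).
- bottle2: Square green glass oil bottle: body 48 x 48 mm, 105 mm tall, then a round neck (radius 12 to 14 mm with the stopper) to 148 mm; 0.28 kg, balance point 58 mm up. Origin at the centre of its underside, z from base to neck, x and y square to its flat sides. Starts tipped, lying on the counter on a flat side (3 or 4 of the four are there).
- bottle3: Square green glass oil bottle: body 48 x 48 mm, 105 mm tall, then a round neck (radius 12 to 14 mm with the stopper) to 148 mm; 0.28 kg, balance point 58 mm up. Origin at the centre of its underside, z from base to neck, x and y square to its flat sides. Starts tipped, lying on the counter on a flat side (3 or 4 of the four are there).
- bottle4: Square green glass oil bottle: body 48 x 48 mm, 105 mm tall, then a round neck (radius 12 to 14 mm with the stopper) to 148 mm; 0.28 kg, balance point 58 mm up. Origin at the centre of its underside, z from base to neck, x and y square to its flat sides. Starts tipped, lying on the counter on a flat side (3 or 4 of the four are there).
- neighbour1: Square green glass oil bottle: body 48 x 48 mm, 105 mm tall, then a round neck (radius 12 to 14 mm with the stopper) to 148 mm; 0.28 kg, balance point 58 mm up. Origin at the centre of its underside, z from base to neck, x and y square to its flat sides. A neighbour, already upright in the lane (two of four are there).
- neighbour2: Square green glass oil bottle: body 48 x 48 mm, 105 mm tall, then a round neck (radius 12 to 14 mm with the stopper) to 148 mm; 0.28 kg, balance point 58 mm up. Origin at the centre of its underside, z from base to neck, x and y square to its flat sides. A neighbour, already upright in the lane (two of four are there).
- neighbour3: Square green glass oil bottle: body 48 x 48 mm, 105 mm tall, then a round neck (radius 12 to 14 mm with the stopper) to 148 mm; 0.28 kg, balance point 58 mm up. Origin at the centre of its underside, z from base to neck, x and y square to its flat sides. A neighbour, already upright in the lane (two of four are there).
- neighbour4: Square green glass oil bottle: body 48 x 48 mm, 105 mm tall, then a round neck (radius 12 to 14 mm with the stopper) to 148 mm; 0.28 kg, balance point 58 mm up. Origin at the centre of its underside, z from base to neck, x and y square to its flat sides. A neighbour, already upright in the lane (two of four are there).
- tray: Fixed wooden serving tray, 180 mm (x) by 490 mm (y), floor 10 mm thick, rims and divider 22 mm above the counter. Origin under its centre, x across it away from the robot, y along its length. The divider (along y) parts a wide bread bay on the robot's side from a narrow bottle lane on the far side.
- lane (a point): Centre of the lane's floor (10 mm above the counter), axes as the tray's. The lane is a channel 58 mm wide in x (+-29) and 474 mm long in y (+-237) inside its rims: room for six bottles at a pitch of about 82 mm. The neighbours stand about 41 or 123 mm to either side of this point along y (within 5 mm).
- bay (a point): Centre of the bread bay's floor (10 mm above the counter), axes as the tray's. The bay is open, 100 mm wide in x (+-50) and 474 mm long in y (+-237) inside its rims.
- mould: Fixed dark steel baking mould, 126 mm (x) by 206 mm (y), 28 mm high, origin at the centre of its underside. Three open cavities, 90 mm (x) by 44 mm (y), 24 mm deep (floor 4 mm above the counter), at y = -66, 0 and +66 mm, one loaf in each.
- loaf1: Small crusty brown loaf, 84 mm (x) by 38 mm (y) by 46 mm high with rounded edges, about 0.11 kg, rigid. Origin at the centre of its underside. At the start it sits loosely in a cavity of the mould and its top 22 mm stand out above the mould.
- loaf1_centre (a point): Centre of loaf1, 23 mm above its underside; axes as the loaf's.
- loaf2: Small crusty brown loaf, 84 mm (x) by 38 mm (y) by 46 mm high with rounded edges, about 0.11 kg, rigid. Origin at the centre of its underside. At the start it sits loosely in a cavity of the mould and its top 22 mm stand out above the mould.
- loaf2_centre (a point): Centre of loaf2, 23 mm above its underside; axes as the loaf's.
- loaf3: Small crusty brown loaf, 84 mm (x) by 38 mm (y) by 46 mm high with rounded edges, about 0.11 kg, rigid. Origin at the centre of its underside. At the start it sits loosely in a cavity of the mould and its top 22 mm stand out above the mould.
- loaf3_centre (a point): Centre of loaf3, 23 mm above its underside; axes as the loaf's.
- pepper_mill: Bystander: dark wooden pepper mill, 56 mm across, 150 mm tall, origin under its centre.
- bowl: Bystander: white bowl, 120 mm across, 55 mm high, origin under its centre.
Mind the look-alikes: they are no part of the job. What is shaped like the bottle2 but orange or pink is not meant.

How it is judged:
By the outcome, as a careful person would: the job done as asked, in the order asked, and still so for the second after the job is handed in, with the robot touching nothing.
Of bottle1, bottle2, bottle3, bottle4 only 3 to 4 are there at a start; the rules pass over those that are not, and their reading is None.
Of neighbour1, neighbour2, neighbour3, neighbour4 only 2 to 2 are there at a start; the rules pass over those that are not, and their reading is None.
At some moment in a run one of loaf1, loaf2, loaf3 may be knocked a few centimetres aside while the robot is not near it.
Once in a run the grip may slacken for a moment while it holds something.
It also fails if it takes over 210 s, if anything falls off the work surface, if the arm or the gripper's body presses on something with over 40 N, if the wrist force passes 120 N, or if a joint passes its speed limit or range.

## Working session

There is one attempt and no reset: what is moved stays moved. The work goes in short steps, each a Python script; the robot and the scene stay as the last script left them, time stands still between calls to the robot, and variables do not carry over. Pictures are saved under pics/ and viewed, at most 14 in all, crops included, and the job is handed in when it is done.

```bash
ls; mkdir -p pics; python3 - <<'E'
from plant import bot
import cv2,json,numpy as np
np.set_printoptions(precision=3,suppress=True)
for n in ("scene","side","wrist"):
    im=bot.camera(n); cv2.imwrite(f"pics/{n}0.png",im[:,:,::-1])
    print(n,bot.get_calibration(n))
print(bot.read_state())
a=cv2.imread("pics/scene0.png");b=cv2.imread("pics/side0.png")
E
```

```text
pics
scene {'fx': 350.97407275418766, 'fy': 350.97407275418766, 'cx': 253.0040732663294, 'cy': 195.5923803483122, 'view': array([[    0.802,     0.597,     0.011,  -401.834],
       [   -0.487,     0.643,     0.591,   158.725],
       [    0.346,    -0.479,     0.807, -1201.969],
       [    0.   ,     0.   ,     0.   ,     1.   ]])}
side {'fx': 403.71296040064783, 'fy': 403.71296040064783, 'cx': 264.1027862730057, 'cy': 195.23914146349983, 'view': array([[   -0.865,    -0.501,     0.02 ,   419.481],
       [    0.298,    -0.482,     0.824,  -168.17 ],
       [   -0.403,     0.719,     0.566, -1058.935],
       [    0.   ,     0.   ,     0.   ,     1.   ]])}
wrist {'fx': 313.33782108772294, 'fy': 313.33782108772294, 'cx': 246.28058733328518, 'cy': 188.2811225792372, 'T_tool_cam': array([[   0.   ,    0.959,    0.282,   76.215],
       [   1.   ,    0.   ,   -0.001,    0.269],
       [  -0.001,    0.282,   -0.959, -157.895],
       [   0.   ,    0.   ,    0.   ,    1.   ]])}
{'t': 0.15, 'joint_pos': array([ 0.288,  0.359,  0.011, -0.   , -1.224, -0.288]), 'qvel': array([-0.   , -0.003,  0.003, -0.   ,  0.002, -0.001]), 'tau': array([  0.   , -58.327,  29.329,   7.001,   0.009,  -0.   ]), 'tcp_pos': array([674.636,  -0.055, 225.854]), 'eef_rot': array([-0.707,  0.707,  0.   , -0.001]), 'contact_force': array([ 0.167,  0.094, -0.045]), 'moment': array([-0.014,  0.04 ,  0.002]), 'finger_force': 0.0, 'width': 87.76154878383291}
```

View pics/scene0.png

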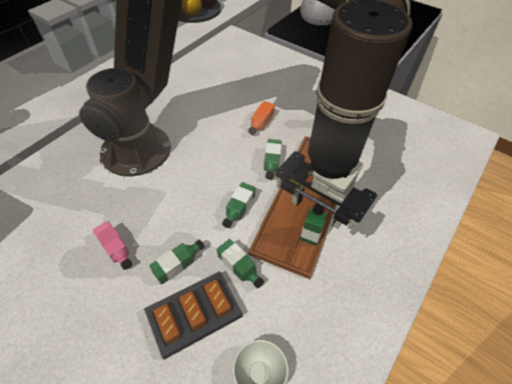

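View pics/side0.png

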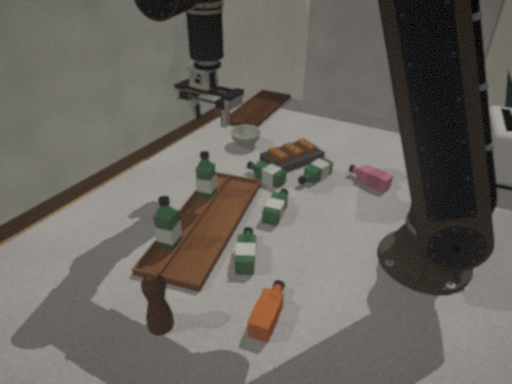

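```bash
cat > h.py <<'E'
from plant import bot
import numpy as np, cv2, pickle
from scipy.spatial.transform import Rotation as R
np.set_printoptions(precision=2,suppress=True)
DOWN=np.array([-.7071068,.7071068,0,0])
def down(yaw):
    "tool down with finger-closing line (tool y) at world angle yaw, mod pi; chosen nearest to start family"
    # at DOWN tool y = -x world
    d=(yaw+np.pi/2)%np.pi-np.pi/2
    return (R.from_euler('z',d)*R.from_quat(DOWN)).as_quat()
def cam(name):
    c=bot.get_calibration(name)
    if name!='wrist': V=np.array(c['view'])
    else:
        s=bot.read_state(); T=np.eye(4); T[:3,:3]=R.from_quat(s['eef_rot']).as_matrix(); T[:3,3]=s['tcp_pos']
        V=np.linalg.inv(T@np.array(c['T_tool_cam']))
    return dict(fx=c['fx'],fy=c['fy'],cx=c['cx'],cy=c['cy'],V=V)
def shot(name,save=None):
    c=cam(name); im=bot.camera(name)
    if save: cv2.imwrite(f'pics/{save}.png',im[:,:,::-1]); pickle.dump(c,open(f'pics/{save}.pkl','wb'))
    return im,c
def load(n): return cv2.imread(f'pics/{n}.png')[:,:,::-1],pickle.load(open(f'pics/{n}.pkl','rb'))
def proj(c,P):
    P=np.atleast_2d(P); p=P@c['V'][:3,:3].T+c['V'][:3,3]
    return np.c_[c['cx']+c['fx']*p[:,0]/-p[:,2], c['cy']+c['fy']*p[:,1]/p[:,2]]
def back(c,uv,z=0.):
    uv=np.atleast_2d(uv).astype(float)
    d=np.c_[(uv[:,0]-c['cx'])/c['fx'],-(uv[:,1]-c['cy'])/c['fy'],-np.ones(len(uv))]@c['V'][:3,:3]
    o=-c['V'][:3,:3].T@c['V'][:3,3]
    return o+d*((z-o[2])/d[:,2])[:,None]
def ortho(im,c,z,x0,x1,y0,y1,mm=1.0):
    "top view: column = (y1-y)/mm, row=(x1-x)/mm"
    w,h=int((y1-y0)/mm),int((x1-x0)/mm)
    q=np.array([[0,0],[w,0],[w,h],[0,h]],np.float32)
    W=np.array([[x1-r*mm,y1-u*mm,z] for u,r in q])
    return cv2.warpPerspective(im,cv2.getPerspectiveTransform(proj(c,W).astype(np.float32),q),(w,h))
E
python3 - <<'E'
from h import *
_,c=load('scene0') if 0 else (0,cam('scene'))
names=dict(orange=(262,117),b1=(273,158),b2=(238,203),b3=(178,261),b4=(241,262),pink=(112,244),l1=(166,322),l2=(192,308),l3=(217,295),bowl=(261,365),traycorner=(250,253),tc2=(310,274),n=(313,225))
for k,v in names.items(): print(k,back(c,v,24 if k[0]=='b' else 0)[0])
i=0
for p in ([560,130,400],[560,-100,400]):
    try:
        bot.move_ptp(p,DOWN); shot('wrist',f'w{i}'); print(i,bot.read_state()['tcp_pos'],bot.read_state()['t'])
    except bot.Unreachable as e: print(p,e)
    i+=1
shot('scene','scene1')
a=np.hstack([load('w0')[0],load('w1')[0]]); cv2.imwrite('pics/ww.png',cv2.resize(a,(800,300))[:,:,::-1])
E
```

```text
orange [248.1  395.67  -0.  ]
b1 [409.11 233.    24.  ]
b2 [428.87  21.75  24.  ]
b3 [ 417.97 -222.14   24.  ]
b4 [ 553.29 -123.86   24.  ]
pink [ 222.68 -289.57    0.  ]
l1 [ 497.3  -352.32    0.  ]
l2 [ 524.81 -288.55    0.  ]
l3 [ 553.34 -225.16    0.  ]
bowl [ 742.74 -294.91   24.  ]
traycorner [549.22 -78.56   0.  ]
tc2 [714.92 -31.6    0.  ]
n [642.21 105.43   0.  ]
0 [560.06 129.44 398.02] 1.1667
1 [560.23 -99.7  399.36] 2.1333
```

View pics/ww.png

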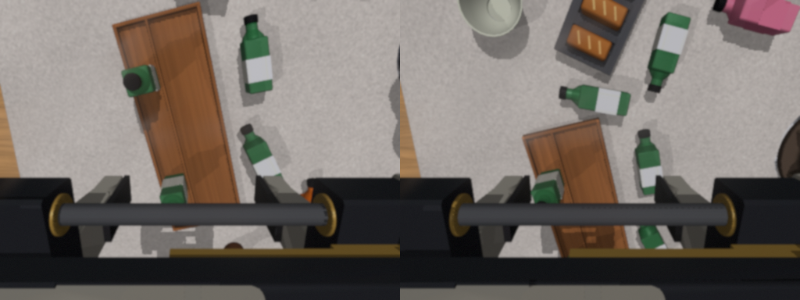

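```bash
python3 - <<'E'
from h import *
for i,p in ((2,[520,330,380]),(3,[520,-190,380])):
    try:
        bot.move_ptp(p,DOWN); shot('wrist',f'w{i}'); print(i,bot.read_state()['tcp_pos'],bot.read_state()['t'])
    except bot.Unreachable as e: print(p,e)
top=np.zeros((500,1000,3),np.uint8)
for n in ('w0','w1','w2','w3'):
    im,c=load(n); im=im.copy(); im[215:]=0
    o=ortho(im,c,0,330,830,-500,500)
    m=(top.sum(2)==0); top[m]=o[m]
cv2.imwrite('pics/top.png',cv2.resize(top,(800,400))[:,:,::-1])
cv2.imwrite('pics/top_full.png',top[:,:,::-1])
E
```

```text
2 [520.49 328.98 380.3 ] 3.825
3 [ 520.42 -189.23  379.88] 5.7583
```

View pics/top.png

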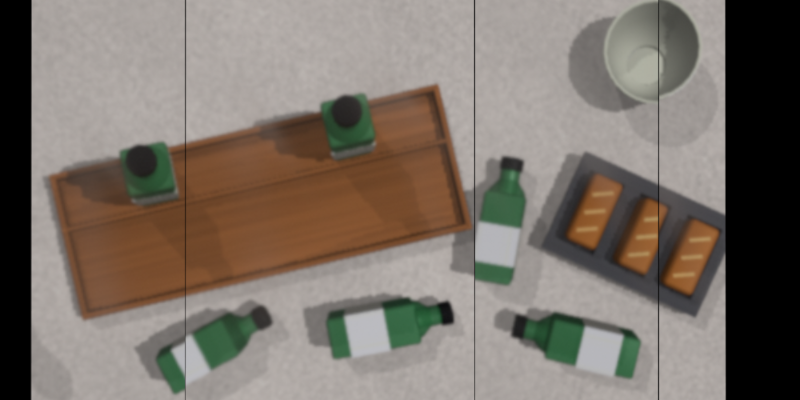

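```bash
cat > fit.py <<'E'
from h import *
from scipy.optimize import minimize
S=3
def box(x0,x1,y0,y1,z0,z1): return np.array([[x,y,z] for x in(x0,x1) for y in(y0,y1) for z in(z0,z1)],float)
def cyl(r,z0,z1):
    a=np.linspace(0,2*np.pi,16,endpoint=False); return np.array([[r*np.cos(t),r*np.sin(t),z] for t in a for z in(z0,z1)])
UP=[box(-24,24,-24,24,0,105),cyl(13,105,148)]
LY=[np.c_[p[:,2],p[:,1],p[:,0]+24] for p in UP]       # neck along +x, base centre at origin
TRAY=[box(-90,90,-245,245,0,22)]; MOULD=[box(-63,63,-103,103,0,28)]; LOAF=[box(-42,42,-19,19,4,50)]
def place(parts,x,y,a,z=0):
    c,s=np.cos(a),np.sin(a); M=np.array([[c,s,0],[-s,c,0],[0,0,1]])
    return [p@M+[x,y,z] for p in parts]
def render(c,parts,sh,dil=0):
    m=np.zeros((sh[0]*S,sh[1]*S),np.uint8)
    for p in parts:
        h=cv2.convexHull((proj(c,p)*S+(S-1)/2).astype(np.float32))
        cv2.fillConvexPoly(m,np.round(h*16).astype(np.int32),255,shift=4)
    m=cv2.resize(m,(sh[1],sh[0]),interpolation=cv2.INTER_AREA)
    return cv2.dilate(m,np.ones((dil,dil))) if dil else m/255.
def masks(im):
    hsv=cv2.cvtColor(im,cv2.COLOR_RGB2HSV); H,Sa,V=[hsv[...,i].astype(int) for i in range(3)]
    green=(H>45)&(H<95)&(Sa>70); brown=(H<20)&(Sa>80); black=V<75; white=(V>165)&(Sa<30)
    return dict(green=green,brown=brown,black=black,white=white)
def fit(views,parts,x0,pos,z=0,ign=(),rows=215,dil=25):
    D=[]
    for im,c in views:
        mk=masks(im); m=np.any([mk[k] for k in pos],0)
        if 'green' in pos: m=cv2.morphologyEx(m.astype(np.uint8),cv2.MORPH_CLOSE,np.ones((5,5)))>0
        roi=render(c,place(parts,*x0,z),im.shape,dil)>0
        roi[rows:]=False
        for k in ign: roi&=~cv2.dilate(mk[k].astype(np.uint8),np.ones((5,5))).astype(bool)
        full=render(c,place(parts,*x0,z),im.shape)>0
        if full[:rows].sum()<.3*full.sum() or full.sum()<50: continue
        D.append((c,m[roi].astype(float),roi,im.shape))
    def cost(p):
        e=0
        for c,m,roi,sh in D:
            r=render(c,place(parts,*p,z),sh)[roi]; e+=1-np.minimum(r,m).sum()/np.maximum(r,m).sum()
        return e/len(D)
    x0=np.array(x0,float); r=None
    for k in (1,.3):
        sim=np.vstack([x0]+[x0+d for d in np.diag([12*k,12*k,.12*k])])
        r=minimize(cost,x0,method='Nelder-Mead',options=dict(initial_simplex=sim,xatol=.05,fatol=1e-5,maxiter=200)); x0=r.x
    return r.x,r.fun,len(D)
E
python3 - <<'E'
from fit import *
V=[load(f'w{i}') for i in range(4)]
def px(c,r): return np.array([830-r*1.25,500-c*1.25])
def guess(base,neck):
    b,n=px(*base),px(*neck); d=n-b; return [*b,np.arctan2(d[1],d[0])]
out={}
B=dict(b1=((172,375),(268,315)),b2=((332,335),(452,313)),b3=((637,355),(515,325)),b4=((495,280),(511,160)))
for k,v in B.items():
    out[k],e,n=fit(V,LY,guess(*v),('green','black','white')); print(k,out[k],round(e,3),n)
out['tray'],e,n=fit(V,TRAY,[577,174,.232],('brown',),ign=('green','black')); print('tray',out['tray'],e,n)
out['mould'],e,n=fit(V,MOULD,[*px(640,233),-.45],('black','brown'),ign=()); print('mould',out['mould'],e,n)
t=out['tray']
for k,g in dict(n1=(123),n2=(-123)).items():
    xy=t[:2]+R.from_euler('z',t[2]).as_matrix()[:2,:2]@[50,g]
    out[k],e,n=fit(V,UP,[*xy,t[2]],('green','black','white'),z=10,dil=11); 
    print(k,out[k],e,n, R.from_euler('z',-t[2]).as_matrix()[:2,:2]@(out[k][:2]-t[:2]))
for k,p in dict(l1=(595,212),l2=(642,235),l3=(691,257)).items():
    out[k],e,n=fit(V,LOAF,[*px(*p),out['mould'][2]],('brown',),dil=11); print(k,out[k],e,n)
pickle.dump(out,open('est.pkl','wb'))
vis=[]
for i,(im,c) in enumerate(V):
    im=im.copy()
    for k,p in out.items():
        P,z=(LY,0) if k[0]=='b' else (UP,10) if k[0]=='n' else (TRAY,0) if k=='tray' else (MOULD,0) if k=='mould' else (LOAF,0)
        for q in place(P,*p,z): cv2.polylines(im,[cv2.convexHull(proj(c,q).astype(np.float32)).astype(int)],True,(255,255,0))
    vis.append(im[:230])
cv2.imwrite('pics/vis.png',cv2.resize(np.vstack([np.hstack(vis[:2]),np.hstack(vis[2:])]),(800,360))[:,:,::-1])
E
```

```text
b1 [371.86 287.37  -1.04] 0.447 2
b2 [419.39  56.28  -1.23] 0.414 2
b3 [ 397.44 -284.96    1.37] 0.564 2
b4 [ 486.88 -114.97   -0.19] 0.524 2
tray [576.92 174.78   0.23] 0.026703687945321852 2
mould [ 537.84 -298.02   -0.43] 0.12095530164680834 2
n1 [606.64 307.91   0.22] 0.1539502951405245 1 [ 59.16 122.91]
n2 [664.23  68.3    0.33] 0.14333716546349062 1 [  60.86 -123.52]
l1 [ 564.85 -237.28   -0.42] 0.04441168929088468 2
l2 [ 536.47 -296.13   -0.43] 0.04757895825623143 2
l3 [ 509.51 -354.89   -0.44] 0.059116486019554215 1
```

View pics/vis.png

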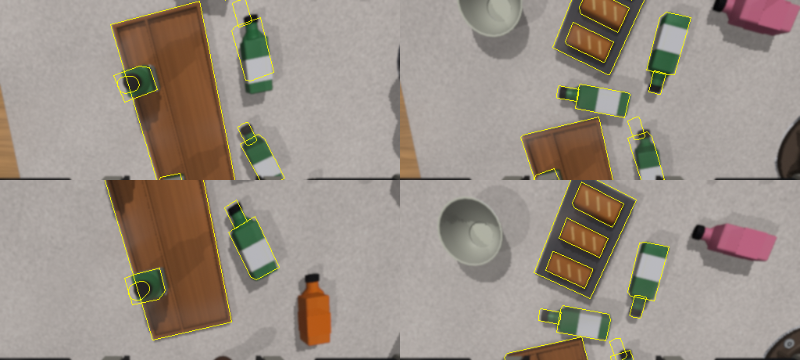

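```bash
python3 - <<'E'
s=open('fit.py').read()
s=s.replace("""        if 'green' in pos: m=cv2.morphologyEx(m.astype(np.uint8),cv2.MORPH_CLOSE,np.ones((5,5)))>0
""","").replace("""        D.append(""","""        if hull:
            q=cv2.morphologyEx((m&roi).astype(np.uint8),cv2.MORPH_OPEN,np.ones((3,3)))
            m=np.zeros(q.shape,np.uint8); cv2.fillConvexPoly(m,cv2.convexHull(cv2.findNonZero(q)),1); m=m>0
        D.append(""").replace("dil=25):","dil=25,hull=False):\n    if hull: parts=[np.vstack(parts)]")
open('fit.py','w').write(s)
E
python3 - <<'E'
from fit import *
V=[load(f'w{i}') for i in range(4)]
def px(c,r): return np.array([830-r*1.25,500-c*1.25])
def guess(base,neck):
    b,n=px(*base),px(*neck); b=b*.97+n*.03; d=n-b; return [*b,np.arctan2(d[1],d[0])]
out=pickle.load(open('est.pkl','rb'))
B=dict(b1=((172,375),(268,315)),b2=((332,335),(452,313)),b3=((637,355),(515,325)),b4=((495,280),(511,160)))
t=out['tray']
Rt=R.from_euler('z',t[2]).as_matrix()[:2,:2]
for k,v in B.items():
    for _ in range(1):
        out[k],e,n=fit(V,LY,guess(*v),('green','black'),dil=17,hull=True); print(k,out[k],round(e,3),n, 'tray frame',Rt.T@(out[k][:2]-t[:2]))
for k,g in dict(n1=(123),n2=(-123)).items():
    xy=t[:2]+Rt@[50,g]
    out[k],e,n=fit(V,UP,[*xy,t[2]],('green','black'),z=10,dil=15,hull=True); 
    print(k,out[k],e,n, Rt.T@(out[k][:2]-t[:2]))
pickle.dump(out,open('est.pkl','wb'))
vis=[]
for i,(im,c) in enumerate(V):
    im=im.copy()
    for k,p in out.items():
        P,z=(LY,0) if k[0]=='b' else (UP,10) if k[0]=='n' else (TRAY,0) if k=='tray' else (MOULD,0) if k=='mould' else (LOAF,0)
        for q in place(P,*p,z): cv2.polylines(im,[cv2.convexHull(proj(c,q).astype(np.float32)).astype(int)],True,(255,255,0))
    vis.append(im[:230])
cv2.imwrite('pics/vis2.png',cv2.resize(np.vstack([np.hstack(vis[:2]),np.hstack(vis[2:])]),(800,360))[:,:,::-1])
_,c=shot('side'); print('mill',back(c,(158,325),0)); print('mouldframe loaves',[R.from_euler('z',-out['mould'][2]).as_matrix()[:2,:2]@(out[k][:2]-out['mould'][:2]) for k in('l1','l2','l3')])
E
```

```text
b1 [373.05 294.81  -1.09] 0.19 2 tray frame [-171.31  163.16]
b2 [418.65  88.85  -1.38] 0.113 2 tray frame [-173.64  -47.78]
b3 [ 395.51 -284.99    1.32] 0.122 2 tray frame [-281.01 -406.61]
b4 [ 483.37 -118.8    -0.15] 0.259 2 tray frame [-157.74 -264.69]
n1 [596.94 304.43   0.24] 0.1956048712441808 1 [ 48.92 121.72]
n2 [655.11  68.46   0.73] 0.17961028149344727 1 [  52.02 -121.29]
mill [[452.8  513.11   0.  ]]
mouldframe loaves [array([-0.76, 66.47]), array([-2.03,  1.15]), array([ -2.05, -63.51])]
```

View pics/vis2.png

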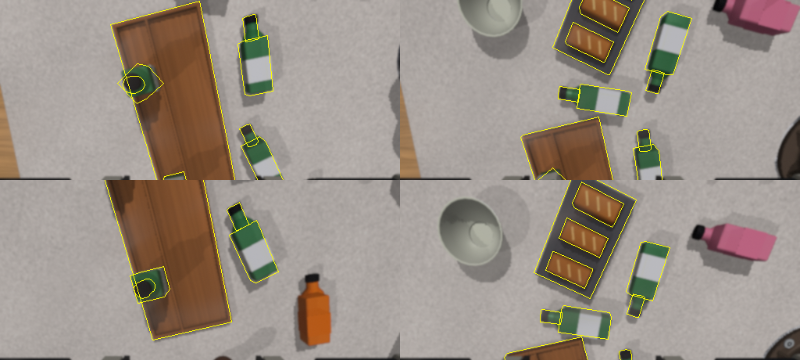

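```bash
cat > bt.py <<'E'
from fit import *
E=pickle.load(open('est.pkl','rb')); t=E['tray']; Rt=R.from_euler('z',t[2]).as_matrix()
def tw(x,y,z): return np.array([t[0],t[1],0])+Rt@[x,y,z]
UPV=np.array([0,0,1.])
def T4(x,y,z,o):
    T=np.eye(4); T[:3,:3]=np.c_[x,y,z]; T[:3,3]=o; return T
def poses(b,slot_y,a,l,dz=2,zs=10.,lx=53):
    "lying bottle b=(x,y,yaw) -> grasp tool pose, final tool pose"
    n=np.array([np.cos(b[2]),np.sin(b[2]),0]); h=Rt[:,0]
    z=-n*np.sin(l)-UPV*np.cos(l); x=n*np.cos(l)-UPV*np.sin(l)
    g=np.array([b[0],b[1],24.])+a*n+dz*UPV
    Tt=T4(x,np.cross(z,x),z,g+19*z)
    Tb=T4(UPV,np.cross(n,UPV),n,[b[0],b[1],24])
    Tf=T4(-h,np.cross(UPV,-h),UPV,tw(lx,slot_y,zs))
    return Tt,Tf@np.linalg.inv(Tb)@Tt
def pq(T,d=(0,0,0)): return T[:3,3]+np.array(d),R.from_matrix(T[:3,:3]).as_quat()
def fz(k=4):
    f=[]
    for _ in range(k): bot.pause(.02); f.append(bot.read_state()['contact_force'])
    return np.mean(f,0)
def lower(step,maxd,thr,vel=40):
    "step down until the upward push grows by thr"
    f0=fz(); d=0
    while d<maxd:
        p=np.array(bot.read_state()['tcp_pos']) if d==0 else p
        p=p-[0,0,step]; d+=step; bot.line_to(p,velocity=vel)
        f=fz(2)
        if f[2]-f0[2]>thr: break
    return d,f-f0
E
python3 - <<'E'
from bt import *
for k,s,a in (('b1',205,70),('b2',41,70),('b4',-41,36),('b3',-205,70)):
  for l in (20,30):
    A,F=poses(E[k],s,a,np.radians(l)); h=Rt[:,0]
    q=[bot.solve_ik(*x) for x in (pq(A),pq(A,(0,0,120)),pq(F,(0,0,110)-h*130),pq(F,(0,0,60)),pq(F))]
    print(k,l,[None if x is None else np.round(x,2) for x in q])
E
```

```text
b1 20 [array([ 0.62,  0.34, -0.48, -0.51, -0.77,  0.23]), array([ 0.64,  0.15, -0.4 , -0.41, -1.  ,  0.07]), None, None, None]
b1 30 [array([ 0.46,  0.4 , -0.4 , -0.68, -0.91,  0.49]), array([ 0.48,  0.21, -0.33, -0.59, -1.11,  0.29]), None, None, None]
b2 20 [array([ 0.15,  0.32, -0.51, -0.49, -0.81,  0.39]), array([ 0.17,  0.13, -0.43, -0.41, -1.05,  0.23]), None, array([-0.11,  0.48, -0.96, -2.79, -1.11, -1.62]), array([-0.11,  0.71, -0.99, -2.81, -1.35, -1.52])]
b2 30 [array([-0.  ,  0.4 , -0.42, -0.64, -0.97,  0.62]), array([ 0.01,  0.21, -0.35, -0.56, -1.18,  0.44]), array([-0.07, -0.07, -0.89, -2.38, -0.38, -2.15]), array([-0.06,  0.3 , -0.83, -2.71, -0.63, -1.78]), array([-0.08,  0.5 , -0.9 , -2.79, -0.89, -1.64])]
b4 20 [array([ 0.08,  0.56, -0.25, -0.09, -1.11,  1.4 ]), array([ 0.08,  0.42, -0.15, -0.08, -1.34,  1.38]), None, array([-0.32,  0.59, -0.9 , -2.58, -1.15, -1.62]), array([-0.33,  0.82, -0.91, -2.61, -1.36, -1.49])]
b4 30 [array([ 0.06,  0.66, -0.11, -0.11, -1.32,  1.42]), array([ 0.06,  0.53, -0.03, -0.1 , -1.53,  1.4 ]), array([-0.3 ,  0.04, -0.87, -2.15, -0.55, -2.21]), array([-0.24,  0.38, -0.77, -2.48, -0.69, -1.86]), array([-0.28,  0.59, -0.84, -2.59, -0.93, -1.65])]
b3 20 [array([ 0.11,  0.3 , -0.98,  0.7 , -0.52,  2.13]), array([ 0.18,  0.11, -0.78,  0.42, -0.87,  2.41]), array([-0.72,  0.17, -0.74, -1.85, -0.92, -2.25]), array([-0.55,  0.43, -0.62, -2.13, -0.89, -2.04]), array([-0.59,  0.61, -0.66, -2.22, -1.03, -1.82])]
b3 30 [None, array([ 0.26,  0.16, -0.85,  0.58, -0.93,  2.19]), array([-0.44,  0.02, -0.62, -1.58, -0.57, -2.75]), array([-0.37,  0.29, -0.48, -1.86, -0.53, -2.48]), array([-0.46,  0.45, -0.55, -2.06, -0.67, -2.16])]
```

```bash
cat >> bt.py <<'E'
def poses2(b,s,hy,a,l,dz=2):
    "lying bottle -> grasp pose, pose standing on the counter at s with tool heading hy"
    A,_=poses(b,0,a,l,dz); n=np.array([np.cos(b[2]),np.sin(b[2]),0]); h=np.array([np.cos(hy),np.sin(hy),0])
    Tb=T4(UPV,np.cross(n,UPV),n,[b[0],b[1],24]); Tf=T4(-h,np.cross(UPV,-h),UPV,[s[0],s[1],0])
    return A,Tf@np.linalg.inv(Tb)@A
E
python3 - <<'E'
from bt import *
for k,a in (('b1',75),('b2',75),('b4',38),('b3',75)):
  b=E[k]; n=np.array([np.cos(b[2]),np.sin(b[2])]); s0=b[:2]+50*n; res=[]
  for l in (15,25,35):
    for s in (s0,s0+[60,0],s0-[0,80],s0+[-60,0],s0+[0,80]):
      for hy in np.arange(0,2*np.pi,np.pi/12):
        A,F=poses2(b,s,hy,a,np.radians(l))
        q=[bot.solve_ik(*x) for x in (pq(A),pq(A,(0,0,100)),pq(F,(0,0,60)),pq(F))]
        if any(x is None for x in q): continue
        res.append((np.abs(q[2]-q[1]).max(),l,np.round(s-s0),round(hy,2),q[1],q[2]))
  res.sort(key=lambda r:r[0]); print(k,'neck dir',b[2],len(res))
  for r in res[:4]: print('  ',*r)
E
```

```text
b1 neck dir -1.089950420017776 279
   1.344908408824365 15 [60.  0.] 4.71 [ 0.71  0.16 -0.46 -0.32 -0.91 -0.03] [ 1.16  0.84 -0.24  0.41 -1.76 -1.38]
   1.3463737107526825 15 [ 0. 80.] 4.97 [ 0.71  0.16 -0.46 -0.32 -0.91 -0.03] [ 1.38  0.82 -0.31  0.44 -1.71 -1.38]
   1.3517963495545176 15 [60.  0.] 4.97 [ 0.71  0.16 -0.46 -0.32 -0.91 -0.03] [ 1.25  0.77 -0.45  0.56 -1.6  -1.38]
   1.365135701075225 15 [ 0. 80.] 5.24 [ 0.71  0.16 -0.46 -0.32 -0.91 -0.03] [ 1.47  0.75 -0.52  0.6  -1.56 -1.4 ]
b2 neck dir -1.3817044529786495 271
   1.5387696819305585 15 [60.  0.] 4.45 [ 0.24  0.13 -0.5  -0.32 -0.95  0.14] [ 0.83  0.77 -0.43  0.46 -1.64 -1.4 ]
   1.5482021804335973 15 [60.  0.] 4.19 [ 0.24  0.13 -0.5  -0.32 -0.95  0.14] [ 0.72  0.83 -0.23  0.32 -1.79 -1.41]
   1.5729172600397967 15 [60.  0.] 4.71 [ 0.24  0.13 -0.5  -0.32 -0.95  0.14] [ 0.92  0.71 -0.64  0.62 -1.49 -1.44]
   1.5772108596831391 15 [ 0. 80.] 4.45 [ 0.24  0.13 -0.5  -0.32 -0.95  0.14] [ 0.99  0.78 -0.37  0.31 -1.71 -1.44]Traceback (most recent call last):
  File "<stdin>", line 8, in <module>
ValueError: time passes only in moves, steps and waits
```

```bash
python3 - <<'E'
from bt import *
bot.pause(.05)
for k,a in (('b1',85),('b2',85)):
  b=E[k]; n=np.array([np.cos(b[2]),np.sin(b[2])]); s0=b[:2]+60*n; res=[]
  for l in (25,35):
      for hy in np.arange(4.0,6.5,np.pi/12):
        s=s0
        A,F=poses2(b,s,hy,a,np.radians(l))
        q=[bot.solve_ik(*x) for x in (pq(A),pq(A,(0,0,100)),pq(F,(0,0,60)),pq(F))]
        if any(x is None for x in q): continue
        res.append((np.abs(q[2]-q[1]).max(),l,round(hy,2),q[1],q[2]))
  res.sort(key=lambda r:r[0]); print(k,s0,'neck dir',b[2],len(res))
  for r in res[:8]: print('  ',*r)
E
```

```text
b1 [400.81 241.61] neck dir -1.089950420017776 12
   1.6130653983518715 25 5.05 [ 0.52  0.21 -0.37 -0.52 -1.03  0.24] [ 1.36  0.61 -0.58  0.5  -1.47 -1.37]
   1.6236496274357914 25 4.79 [ 0.52  0.21 -0.37 -0.52 -1.03  0.24] [ 1.25  0.67 -0.39  0.35 -1.61 -1.38]
   1.640996371130392 25 5.31 [ 0.52  0.21 -0.37 -0.52 -1.03  0.24] [ 1.45  0.53 -0.79  0.67 -1.33 -1.4 ]
   1.669679629868772 25 4.52 [ 0.52  0.21 -0.37 -0.52 -1.03  0.24] [ 1.14  0.73 -0.22  0.22 -1.74 -1.43]
   1.7488406875147589 25 4.26 [ 0.52  0.21 -0.37 -0.52 -1.03  0.24] [ 1.03  0.77 -0.07  0.08 -1.86 -1.51]
   1.7589242581067024 35 5.31 [ 0.37  0.28 -0.31 -0.67 -1.16  0.44] [ 1.41  0.43 -0.79  0.64 -1.23 -1.32]
   1.7605126336427288 35 5.05 [ 0.37  0.28 -0.31 -0.67 -1.16  0.44] [ 1.33  0.51 -0.6   0.47 -1.37 -1.32]
   1.7941998769112586 35 4.79 [ 0.37  0.28 -0.31 -0.67 -1.16  0.44] [ 1.24  0.57 -0.42  0.33 -1.5  -1.35]
b2 [429.93  29.92] neck dir -1.3817044529786495 8
   1.795342987367726 25 4.52 [ 0.06  0.21 -0.39 -0.49 -1.09  0.39] [ 0.91  0.59 -0.6   0.42 -1.48 -1.4 ]
   1.8117812425104431 25 4.26 [ 0.06  0.21 -0.39 -0.49 -1.09  0.39] [ 0.8   0.65 -0.43  0.29 -1.61 -1.42]
   1.8141897381192607 25 4.79 [ 0.06  0.21 -0.39 -0.49 -1.09  0.39] [ 1.02  0.52 -0.8   0.57 -1.34 -1.42]
   1.860495337498931 25 4.0 [ 0.06  0.21 -0.39 -0.49 -1.09  0.39] [ 0.68  0.7  -0.27  0.16 -1.73 -1.47]
   1.916891449092429 35 4.79 [-0.09  0.29 -0.32 -0.63 -1.23  0.57] [ 0.99  0.41 -0.8   0.55 -1.25 -1.35]
   1.9250167109842369 35 4.52 [-0.09  0.29 -0.32 -0.63 -1.23  0.57] [ 0.89  0.48 -0.62  0.4  -1.38 -1.35]
   1.9623940318034263 35 4.26 [-0.09  0.29 -0.32 -0.63 -1.23  0.57] [ 0.78  0.54 -0.46  0.27 -1.5  -1.39]
   2.0268816825027267 35 4.0 [-0.09  0.29 -0.32 -0.63 -1.23  0.57] [ 0.67  0.59 -0.31  0.15 -1.62 -1.46]
```

```bash
cat >> bt.py <<'E'
def stand(b,s,hy,a,l,opn=62,lift=100,F_N=45):
    A,F=poses2(b,s,hy,a,np.radians(l))
    bot.move_gripper(opn,force=F_N)
    bot.move_ptp(*pq(A,(0,0,100))); bot.line_to(pq(A)[0],velocity=120)
    bot.move_gripper(20,force=F_N); st=bot.read_state(); print('grip',st['width'],st['finger_force'],st['t'])
    bot.line_to(pq(A,(0,0,lift))[0],velocity=150); print('lift f',fz())
    bot.move_ptp(*pq(F,(0,0,60))); bot.line_to(pq(F,(0,0,10))[0],velocity=100)
    st=bot.read_state(); print('w',st['width'],fz())
    print('lower',lower(2,18,3.0))
    bot.move_gripper(62); print('t',bot.read_state()['t'])
    bot.line_to(np.array(bot.read_state()['tcp_pos'])-F[:3,2]*110,velocity=200)
E
python3 - <<'E'
from bt import *
b=E['b1']; n=np.array([np.cos(b[2]),np.sin(b[2])])
stand(b,b[:2]+60*n,5.31,85,35)
p=bot.read_state()['tcp_pos']; bot.line_to(p+[0,0,80],velocity=250)
a=shot('scene','s1')[0]; c=shot('side','d1')[0]
cv2.imwrite('pics/p1.png',cv2.resize(np.hstack([a,c]),(800,300))[:,:,::-1]); print(bot.read_state()['t'])
E
```

```text
grip 48.379474048748335 44.89869296550751 9.75
lift f [-0.04 -0.24 -3.2 ]
w 47.9320779951822 [ 0.24  0.23 -3.12]
lower (14, array([-5.21,  0.95, 12.65]))
t 15.475
16.7417
```

View pics/p1.png

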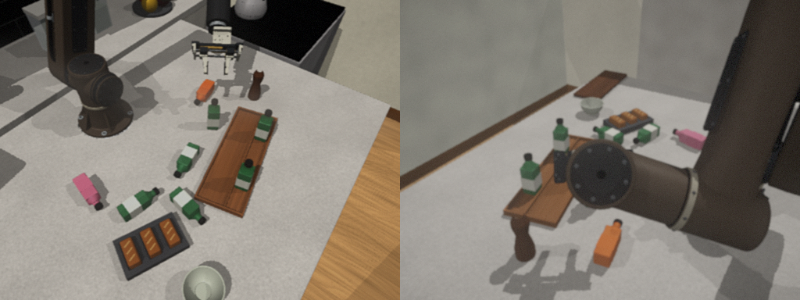

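```bash
cat >> bt.py <<'E'
def zrot(d): return (R.from_euler('z',d)*R.from_quat(DOWN)).as_quat()
def carry(s,hy,slot,F_N=45,zt=112):
    dl=(t[2]-hy+np.pi/4)%(np.pi/2)-np.pi/4; q0,q1=zrot(t[2]-dl),zrot(t[2])
    bot.move_gripper(64,force=F_N)
    bot.move_ptp([*s,zt+110],q0); bot.line_to([*s,zt],velocity=120)
    bot.move_gripper(8,force=F_N); st=bot.read_state(); print('neck grip',st['width'],st['finger_force'])
    bot.line_to([*s,300],velocity=200); print('lift f',fz())
    f=tw(53,slot,10+zt)
    bot.move_ptp([f[0],f[1],300],q1); bot.line_to(f+[0,0,40],velocity=150); bot.line_to(f+[0,0,5],velocity=60)
    st=bot.read_state(); print('w',st['width'],fz(),st['tcp_pos']-f)
    print('lower',lower(1,14,1.5,vel=30))
    bot.move_gripper(56); 
    bot.line_to(f+[0,0,110],velocity=200); print('t',bot.read_state()['t'])
E
python3 - <<'E'
from bt import *
b=E['b1']; n=np.array([np.cos(b[2]),np.sin(b[2])])
carry(b[:2]+60*n,5.31,205)
b=E['b2']; n=np.array([np.cos(b[2]),np.sin(b[2])])
stand(b,b[:2]+60*n,4.79,85,35)
p=bot.read_state()['tcp_pos']; bot.line_to(p+[0,0,80],velocity=250)
a=shot('scene','s2')[0]; c=shot('side','d2')[0]
cv2.imwrite('pics/p2.png',cv2.resize(np.hstack([a,c]),(800,300))[:,:,::-1]); print(bot.read_state()['t'])
E
```

```text
neck grip 26.811952730594022 45.00031292438507
lift f [-0.13  0.01 -3.41]
w 26.738656084757558 [ 0.04  0.04 -2.88] [0.17 0.09 5.02]
lower (6, array([-0.93, -0.68,  5.58]))
t 26.7583
grip 47.45945101781659 44.98936414718628 30.1083
lift f [-0.31 -0.   -3.46]
w 47.96538937478159 [-0.3   0.36 -3.14]
lower (14, array([-4.24,  4.04, 14.35]))
t 35.9583
37.225
```

View pics/p2.png

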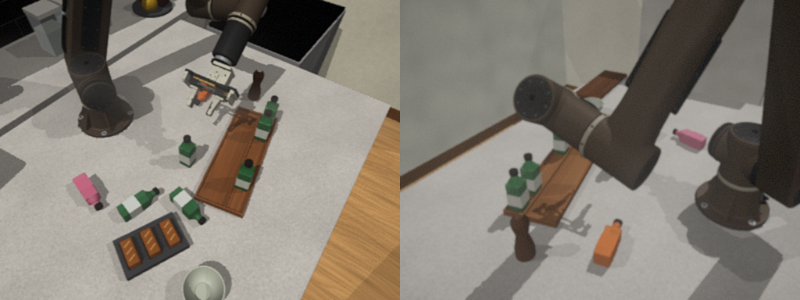

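```bash
python3 - <<'E'
from bt import *
b=E['b2']; n=np.array([np.cos(b[2]),np.sin(b[2])])
carry(b[:2]+60*n,4.79,41)
V=[]
for i,p in ((4,[540,-40,390]),(5,[500,-110,380])):
    bot.move_ptp(p,DOWN); V.append(shot('wrist',f'w{i}'))
print(E['b3'],E['b4'])
for k in ('b3','b4'):
    for v in (V[:1],V[1:],V):
        try: r=fit(v,LY,E[k],('green','black'),dil=9,hull=True); print(k,r)
        except Exception as e: print(e)
    E[k]=r[0]
pickle.dump(E,open('est.pkl','wb'))
vis=[]
for im,c in V:
    im=im.copy()
    for k in ('b3','b4','tray','mould'):
        for q in place(dict(b=LY,t=TRAY,m=MOULD)[k[0]],*E[k]): cv2.polylines(im,[cv2.convexHull(proj(c,q).astype(np.float32)).astype(int)],True,(255,255,0))
    vis.append(im)
cv2.imwrite('pics/vis3.png',cv2.resize(np.hstack(vis),(800,300))[:,:,::-1])
for k in ('b4','b3'):
  b=E[k]; n=np.array([np.cos(b[2]),np.sin(b[2])]); res=[]
  for a,l in ((38,15),(38,25),(85,25),(85,35)):
   for s in ([430,30],[430,-60],[420,100]):
    for hy in np.arange(0,2*np.pi,np.pi/12):
        A,F=poses2(b,s,hy,a,np.radians(l))
        q=[bot.solve_ik(*x) for x in (pq(A),pq(A,(0,0,150)),pq(F,(0,0,60)),pq(F))]
        if any(x is None for x in q): continue
        res.append((np.abs(q[2]-q[1]).max(),a,l,s,round(hy,2),q[1],q[2]))
  res.sort(key=lambda r:r[0]); print(k,len(res))
  for r in res[:8]: print('  ',*r)
E
```

```text
neck grip 26.70430417832664 45.00028073787689
lift f [-0.04 -0.2  -3.66]
w 26.946821878544007 [-0.02  0.07 -3.17] [0.21 0.01 5.01]
lower (6, array([-0.36, -0.56,  6.17]))
t 47.3417
[ 395.51 -284.99    1.32] [ 483.37 -118.8    -0.15]
b3 (array([ 399.08, -290.44,    1.37]), np.float64(0.3651817941467227), 1)
b3 (array([ 395.54, -284.51,    1.32]), np.float64(0.1131800079693378), 1)
b3 (array([ 396.61, -287.38,    1.34]), np.float64(0.24265466703575056), 2)
b4 (array([ 483.22, -116.61,   -0.17]), np.float64(0.11330492590983965), 1)
b4 (array([ 484.02, -120.94,   -0.13]), np.float64(0.14978279780095383), 1)
b4 (array([ 483.54, -117.71,   -0.15]), np.float64(0.133231566076691), 2)
b4 216
   2.741078771126454 85 35 [430, -60] 4.45 [ 0.04  0.63  0.19 -0.11 -1.73  1.4 ] [ 0.73  0.45 -0.71  0.48 -1.32 -1.34]
   2.742897248358017 85 35 [430, 30] 4.71 [ 0.04  0.63  0.19 -0.11 -1.73  1.4 ] [ 0.96  0.43 -0.75  0.51 -1.29 -1.35]
   2.743856427649955 85 35 [420, 100] 4.97 [ 0.04  0.63  0.19 -0.11 -1.73  1.4 ] [ 1.16  0.4  -0.82  0.57 -1.24 -1.35]
   2.7487094420403615 85 35 [430, -60] 4.71 [ 0.04  
[... 804 characters left out ...]
35625 85 25 [430, -60] 4.19 [ 0.26  0.09 -0.77  0.47 -0.98  2.33] [ 0.65  0.62 -0.51  0.36 -1.54 -1.4 ]
   3.7379681202390898 85 25 [430, -60] 4.45 [ 0.26  0.09 -0.77  0.47 -0.98  2.33] [ 0.76  0.56 -0.7   0.5  -1.41 -1.41]
   3.745183069521935 85 25 [430, 30] 4.71 [ 0.26  0.09 -0.77  0.47 -0.98  2.33] [ 0.99  0.54 -0.74  0.53 -1.38 -1.41]
   3.7483019124182624 85 25 [420, 100] 4.45 [ 0.26  0.09 -0.77  0.47 -0.98  2.33] [ 0.97  0.64 -0.44  0.3  -1.6  -1.42]
   3.7573844206918086 85 25 [420, 100] 4.97 [ 0.26  0.09 -0.77  0.47 -0.98  2.33] [ 1.2   0.52 -0.82  0.59 -1.33 -1.43]
   3.7622837129510502 85 25 [430, 30] 4.19 [ 0.26  0.09 -0.77  0.47 -0.98  2.33] [ 0.77  0.66 -0.38  0.25 -1.64 -1.43]
```

View pics/vis3.png

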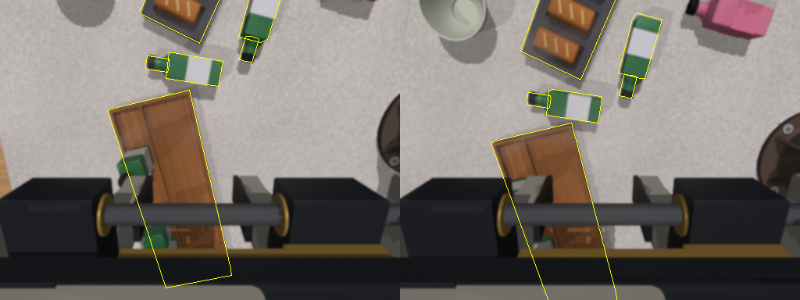

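```bash
python3 - <<'E'
from bt import *
b=[483.5,-118,-.15]; c=[418.65,88.85,-1.38]; a=36
A,_=poses(b,0,a,0); C,_=poses(c,0,a,0)
bot.move_gripper(57,force=45)
bot.move_ptp(*pq(A,(0,0,120))); bot.line_to(pq(A)[0],velocity=100); print('f',fz())
bot.move_gripper(20,force=45); st=bot.read_state(); print('grip',st['width'],st['finger_force'],st['t'])
bot.line_to(pq(A,(0,0,120))[0],velocity=150); print(fz())
bot.move_ptp(*pq(C,(0,0,120))); bot.line_to(pq(C,(0,0,5))[0],velocity=120)
print('lower',lower(1,8,1.5)); bot.move_gripper(62); bot.line_to(pq(C,(0,0,120))[0],velocity=200)
n=np.array([np.cos(c[2]),np.sin(c[2])])
stand(c,np.array(c[:2])+60*n,4.79,85,35)
p=bot.read_state()['tcp_pos']; bot.line_to(p+[0,0,80],velocity=250)
a=shot('scene','s3')[0]; d=shot('side','d3')[0]
cv2.imwrite('pics/p3.png',cv2.resize(np.hstack([a,d]),(800,300))[:,:,::-1]); print(bot.read_state()['t'])
E
```

```text
f [ 0.36  0.36 -0.25]
grip 47.598069917430294 44.82064247131348 52.3667
[-0.21 -0.13 -3.53]
lower (6, array([-5.68,  0.63, 15.07]))
grip 47.57404566276729 44.947131872177124 61.55
lift f [-0.34 -0.24 -3.3 ]
w 47.96087325665864 [ 0.06 -0.32 -2.75]
lower (12, array([-1.68,  3.22, 13.55]))
t 67.1167
68.3833
```

View pics/p3.png

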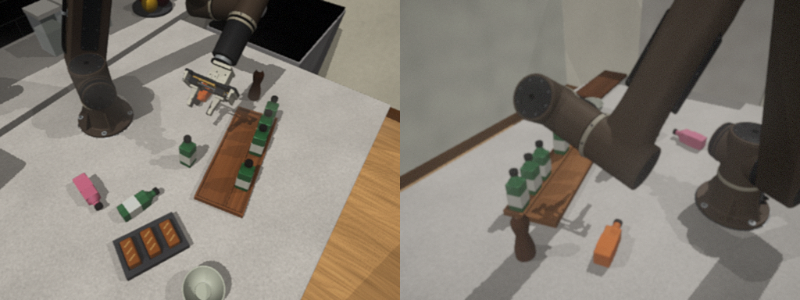

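```bash
sed -i "s/print('neck grip',st\['width'\],st\['finger_force'\])/print('neck grip',st['width'],st['finger_force']); assert 24<st['width']<30/" bt.py; python3 - <<'E'
from bt import *
b=E['b2']; n=np.array([np.cos(b[2]),np.sin(b[2])])
carry(b[:2]+60*n,4.79,-41)
stand([395.5,-284.7,1.32],np.array([430,30]),4.71,85,25,lift=150)
p=bot.read_state()['tcp_pos']; bot.line_to(p+[0,0,80],velocity=250)
carry(np.array([430,30]),4.71,-205)
V=[]
for i,p in ((6,[540,130,390]),(7,[520,-190,380])):
    bot.move_ptp(p,DOWN); V.append(shot('wrist',f'w{i}')[0])
print(bot.read_state()['t'])
V+=[shot('scene','s4')[0],shot('side','d4')[0]]
cv2.imwrite('pics/p4.png',cv2.resize(np.vstack([np.hstack(V[:2]),np.hstack(V[2:])]),(800,600))[:,:,::-1])
E
```

```text
neck grip 26.93693710913686 45.00020384788513
lift f [-0.13  0.   -3.52]
w 26.702734384179564 [ 0.11 -0.18 -2.64] [0.22 0.01 5.03]
lower (6, array([0.19, 0.3 , 4.5 ]))
t 78.3833
grip 47.67079084834608 44.97997462749481 82.325
lift f [ 0.05  0.07 -3.12]
w 47.99584280338519 [ 0.01 -0.   -2.69]
lower (10, array([-3.74,  3.66, 12.52]))
t 89.3833
neck grip 26.764781479579177 45.00028967857361
lift f [ 0.09 -0.15 -3.16]
w 26.920879882478392 [ 0.25 -0.35 -2.8 ] [ 0.23 -0.03  5.04]
lower (6, array([-1.33,  0.46,  6.06]))
t 100.5833
102.8917
```

View pics/p4.png

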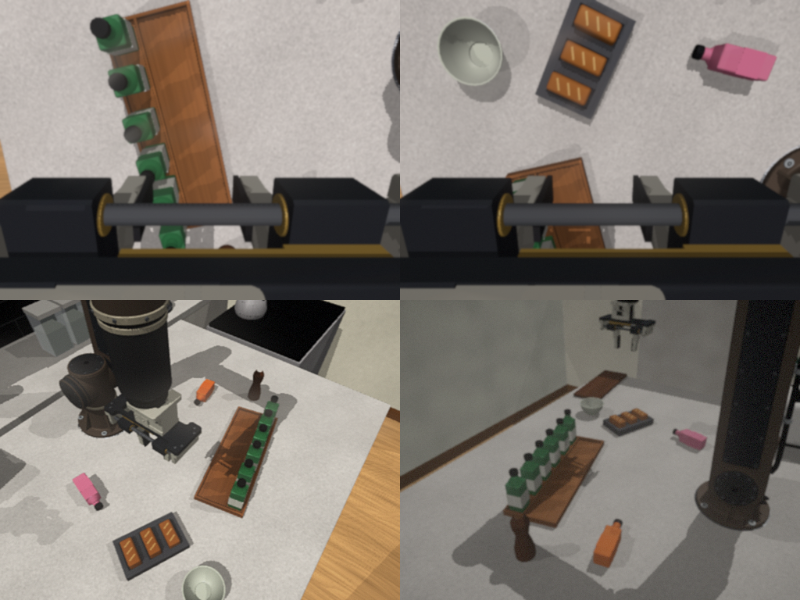

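```bash
cat > lf.py <<'E'
from bt import *
LO=[box(-42,42,-19,19,0,46)]
def look(names,tag):
    bot.move_ptp([520,-190,380],DOWN); v=[shot('wrist',tag)]
    for k in names:
        r,e,n=fit(v,LO,E[k],('brown',),z=4,dil=7); d=r-E[k]; print(k,r,'cost',round(e,3),'shift',d)
        assert e<.12 and np.hypot(*d[:2])<5
        E[k]=.5*(r+E[k])
def loaf(k,slot,q=(32,),zt=31,off=0,base=4):
    x,y,a=E[k]; d0=a+np.pi/2-np.pi; d1=t[2]+np.pi/2-np.pi
    x,y=x-np.sin(a)*off,y+np.cos(a)*off
    bot.move_gripper(44,force=30)
    bot.move_ptp([x,y,150],zrot(d0)); bot.line_to([x,y,zt+15],velocity=150); f0=fz(); bot.line_to([x,y,zt],velocity=40); print('f',fz()-f0)
    bot.move_gripper(10,force=30); st=bot.read_state(); print('grip',st['width'],st['finger_force']); assert st['width']>33
    bot.line_to([x,y,170],velocity=120); print('w',bot.read_state()['width'],fz())
    f=tw(-32,slot,10+zt-base)
    bot.move_ptp([f[0],f[1],170],zrot(d1)); bot.line_to(f+[0,0,5],velocity=120); print('w',bot.read_state()['width'],fz())
    print('lower',lower(1,12,1.5,vel=30)); bot.move_gripper(44); bot.line_to([f[0],f[1],170],velocity=200); print('t',bot.read_state()['t'])
E
python3 - <<'E'
from lf import *
look(['l1','l2','l3'],'w8')
loaf('l1',-70)
look(['l2','l3'],'w9'); a=load('w9')[0]; s=shot('scene','s5')[0]
cv2.imwrite('pics/p5.png',cv2.resize(np.hstack([a,s]),(800,300))[:,:,::-1])
pickle.dump(E,open('est.pkl','wb'))
E
```

```text
l1 [ 566.02 -239.79   -0.43] cost 0.041 shift [ 1.17 -2.51 -0.01]
l2 [ 536.39 -296.     -0.42] cost 0.039 shift [-0.09  0.12  0.01]
l3 [ 509.41 -355.28   -0.43] cost 0.06 shift [-0.1  -0.39  0.01]
f [-0.01  0.05 -0.1 ]
grip 37.60593095199768 29.999799728393555
w 37.81052142364429 [-0.16 -0.13 -1.36]
w 38.05511543543618 [-0.35  0.09 -0.85]
lower (6, array([-1.75, -0.21,  5.18]))
t 114.1667
l2 [ 536.49 -295.91   -0.42] cost 0.037 shift [0.06 0.16 0.  ]
l3 [ 509.88 -354.96   -0.43] cost 0.055 shift [0.42 0.12 0.  ]
```

View pics/p5.png

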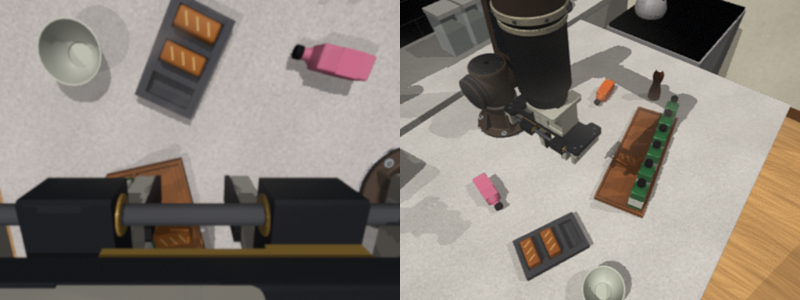

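```bash
python3 - <<'E'
from lf import *
loaf('l2',0)
look(['l3'],'w10')
loaf('l3',70)
bot.move_ptp([500,150,390],DOWN); a=shot('wrist','w11')[0]
bot.move_ptp([480,-190,390],DOWN); d=shot('side','d6')[0]; s=shot('scene','s6')[0]; b=shot('wrist','w12')[0]
cv2.imwrite('pics/p6.png',cv2.resize(np.vstack([np.hstack([a,b]),np.hstack([s,d])]),(800,600))[:,:,::-1])
print(bot.read_state()['t'])
E
```

```text
f [-0.18  0.5   0.22]
grip 37.612560703214164 29.99996781349182
w 37.71779990427666 [ 0.22  0.06 -1.21]
w 38.182385478096606 [-0.    0.31 -1.24]
lower (6, array([-0.9 , -0.02,  3.89]))
t 126.8167
l3 [ 509.61 -355.35   -0.43] cost 0.056 shift [-0.07 -0.32 -0.  ]
f [0.49 0.04 0.37]
grip 37.690229113833055 29.991160333156586
w 37.86529239155206 [-0.18 -0.06 -1.07]
w 37.484617404384096 [ 0.23 -0.34 -0.75]
lower (6, array([-0.85,  0.12,  4.68]))
t 141.675
144.45
```

View pics/p6.png

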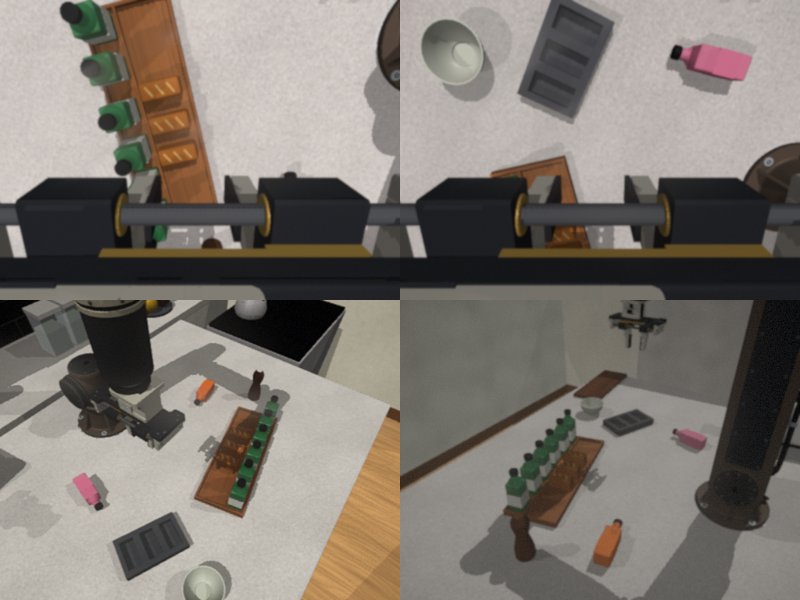

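```bash
python3 -c "
from plant import bot
print(bot.close_job())"
```

```text
the job is handed in; nothing more can be done
None
```

The tray is made up and handed in at about 145 s: all four tipped bottles stand in the lane beside the two neighbours, which stayed up. After that the three loaves were laid flat side by side in the bread bay, and the pepper mill and bowl were left alone.

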